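# Swap the battery pack of a portable vacuum pump

### The arm

A 6-joint arm with a two-finger parallel gripper is mounted at the origin on a cart in front of the work surface, level with it; the furniture and walls round the work are solid. World frame = base frame: x ahead of the robot, y to its left, z up, the work surface at z = 0. Lengths are in m, angles in rad, forces in N, time in s.
With the tool pointing down it reaches from about 0.375 to 0.975 m from the base axis. Payload 3.8 kg.
Tool frame: the origin (TCP) lies at the very end of the fingers, on their centre line; the grasp point (between the pads) lies bot.hold_point_z behind it (bot.hold_point_z is the distance from the TCP to the grasp point, in m); z points along the fingers, y is the line along which they close (so a half turn about z gives the same grasp; the last joint's range is limited). The gripper opens to 85 mm and grips with 20 to 120 N. Pads are 22 mm wide; open, the fingers measure 114 mm over their backs; the gripper's body (76 mm by 85 mm) begins 54 mm behind the grasp point. The pads swing forward as they close: fully open they stand 13 mm farther back than shut.
Start: joints at [-1.242, 0.264, 1.604, -0, 1.274, -0.037], TCP at [0.241, -0.63, 0.231] pointing down, gripper open.
Joint ranges: [-2.63, 2.63], [-0.94, 2.18], [0.31, 2.57], [-1.31, 4.45], [0, 2.66], [-2.55, 2.55]. Speed limits (rad/s): [2.57, 2.57, 3.14, 3.14, 3.14, 3.14].

### API

Orientations are given as a rotation vector (axis times angle).
In Python, from workcell import bot, vision, order gives the robot as it stands (bot), with the cameras (vision) and the job (order).
- The arm moves only by the shell command python3 jog.py 'ROWS' [OPENING] [FORCE]. ROWS is a JSON list of rows, 1 to 5 of them, each of 4 numbers: dx, dy, dz in m, then a turn about the tool's z in rad; each row shifts and turns the commanded pose from where the row before left it, along the tool's axes as they then stand; what a row does not reach is not made up. A row lasts 1/8 s, in which the tool goes at most 0.0625 m and 0.188 rad, less where a joint would pass 70% of its speed; a pose out of reach is approached as far as the arm can. OPENING is the opening from 0.0 (shut) to 1.0 (fully open), set as the command begins (- or left out keeps the last). The fingers move at their own pace and stop on an object; FORCE is the grip in N (left out, the last holds). Time passes only in rows, so rows that do not move let the fingers close. It prints the time, the measured TCP pose, the force, the opening and the grip force at its end.
- bot.read_state(): the state, without advancing time (a new reading comes with each control period).
- vision.read_camera(name): name is "scene" or "top"; returns the picture (384x512x3 uint8, red, green, blue); there is no depth.
- vision.camera_info(name): a dict with "intrinsics" (3x3 intrinsics, pixels), "k1" (the pictures are not rectified: a ray, as slopes to the right and down, at radius r is drawn at 1 + k1 r^2 times it, then the intrinsics apply), "extrinsics" (4x4, takes a point from camera to world coordinates). Camera axes: x right, y down, z forward; pixel columns grow to the right and rows downward; lengths in m; the calibration is good to about 2 mm. A picture is of the moment at which its call begins. camera_info takes no time and is no camera call.
- order.finish_job(): hands the job in; it is judged then, once.
The state is a dict: "time": time; "q": joint angles; "joint_vel": joint speeds; "joint_torque": joint torques, N m; "tool_pos": TCP position; "tcp_rot": TCP orientation; "wrist_force": force on the tool from outside, world axes, zero at the start; "torque": the same for the moment, N m; "width": opening from 0.0 (shut) to 1.0 (fully open); "grip_force": force on a finger pad.
Only numpy, scipy, OpenCV 4.12 (cv2) and the standard library are available. Lean on these libraries where they do the work, as an engineer would, in place of code of your own. Each camera call takes 0.05 s, during which the arm holds its last target. There are 200 camera calls.

### The job

The battery of the portable vacuum pump is flat: squeeze the two side buttons of the pack in its sloping bay to free the catches, draw it out and stand it fully home in the charger's free well. Then take the charged pack from the other well and put it fully home in the pump's bay, let go with both catches locked again. Leave everything else on the bench as it is.

Things in the scene. Friction and masses are not known exactly. Their poses are not given: they have to be found in the camera images.
- pump: portable vacuum pump, fixed: white wedge case 200 mm (x) by 150 mm (y), grey pump block 152 mm high across its rear (+x) end with dial gauge, handle (to 181 mm) and, on its -y side, two 29 mm hose nozzles. Origin: centre of its underside. The grey deck slopes 30 degrees, facing up and to -x, from x=-95, z=40 to x=45, z=121 mm; the battery bay's mouth is at its middle (x=-25, z=80 mm)
- bay (a point): foot of the pump's bay, at x=5, z=28.4 mm on the pump: the origin of a fully home pack lies here. z points out of the bay, square to the deck, 30 degrees from vertical towards the pump's -x; y is the pump's y. Mouth (deck surface) at z=60 mm, 44 (x) by 46 mm (y), over a tapered socket with 0.8 mm play a side. Deck plate 5 mm thick; a home pack's shoulder rests on it and its catches hook under it
- charger: two-well battery charger, fixed: grey and black box 180 mm (x) by 96 mm (y) by 66 mm high, upright wells in a row along x, a rubber cable stub at its +x end. Origin: centre of its underside. (Beyond both, at the bench's right end, a large fixed centrifuge fills the space from about y=-0.62 m outwards and x=0.33 m on, up to about 0.4 m high: swing clear of it)
- free_well (a point): foot of the charger's empty well, at x=-40, z=6 mm on the charger: the origin of a fully home pack lies here. z up, x and y as the charger's. Mouth (charger's top) at z=60 mm: a tapered socket with 0.8 mm play a side and slots at +-y for the catches; a pack's buttons face +-y, either way round. No latch: a pack is lowered in until its shoulder rests on the charger's top
- full_well (a point): foot of the charger's other well, at x=+40, z=6 mm on the charger, made just the same; the charged pack stands here at the start, not latched, axes as the charger's
- spent_pack: flat battery pack, locked in the pump's bay at the start, axes as the bay's. Black, 96 mm long, 0.2 to 0.32 kg. Origin: centre of the stem's foot; z towards the head. Stem square, tapering from 42 mm at z=60 mm to 28 mm at the foot; head 54 (x) by 46 mm (y), z=60 to 96 mm, overhangs it as a shoulder. A grey spring button on each y side of the head, with a grey catch on the stem below it
- spent_pack_grip (a point): middle of the flat pack between its two buttons, on its axis at z=80 mm. Each button is 26 mm along x, z=68 to 92 mm; outer faces at y=+-30 mm free, +-24 mm pressed. Squeezing takes 2 N a side to start, 4.4 N fully in; a 20 N squeeze also holds the pack. In the bay the pack comes out only with both pressed 4 mm or more
- charged_pack: charged battery pack, of the same shape, size and origin as the flat one; stands in the charger's full well at the start. It fits the bay with its buttons facing the bay's +-y, either way round; it slides in with its buttons held squeezed, or clicks in when pushed (10 to 20 N)
- charged_pack_grip (a point): middle of the charged pack between its two buttons, on its axis at z=80 mm; buttons as on the flat pack. Each catch is 14 mm wide (x), z=36 to 54 mm, flat on top with a ramp below; it reaches out to y=27 mm free and 21 mm with the button pressed. Once the pack is home and let go, the buttons spring out and it is locked
- spent_pack_btn_l (a joint): travel of the flat pack's +y button: 0 sprung out, 0.006 m pressed fully in; its catch moves in with it
- spent_pack_btn_r (a joint): travel of the flat pack's -y button: 0 sprung out, 0.006 m pressed fully in; its catch moves in with it
- charged_pack_btn_l (a joint): travel of the charged pack's +y button: 0 sprung out, 0.006 m pressed fully in; its catch moves in with it
- charged_pack_btn_r (a joint): travel of the charged pack's -y button: 0 sprung out, 0.006 m pressed fully in; its catch moves in with it
- petri: bystander: clear petri dish, 62 mm across, 16 mm high, lying between pump and charger; origin at the centre of its underside
- timer: bystander: white countdown timer 66 x 62 x 17 mm at the back; origin under its centre
- beaker: bystander: small clear beaker, 52 mm across, 68 mm high, at the left; origin under its centre
- wash_bottle: bystander: white wash bottle with a red spout, 199 mm high, at the far left; origin under its centre

How it is judged:
On the way, in this order (a step that is already met when the one before it is completed fails the run):
1. the flat pack is freed and drawn clear of the pump's bay (distance between spent_pack and bay above 0.08 m), for 0.1 s.
2. the flat pack stands upright, fully home, in the charger's free well, let go (distance between spent_pack and free_well below 0.004 m and angle between the z axis of spent_pack and the z axis of free_well, either way round below 0.05 rad and contact force between the fingers and spent_pack below 0.1 N), for 0.2 s.
3. the charged pack is lifted clear of its well (distance between charged_pack and full_well above 0.08 m), for 0.1 s.
At the end, for the whole second after the job is handed in: charged pack home in the pump's bay (origin within 4 mm of the bay's foot, axis within 0.05 rad), its buttons sprung out to within 1.5 mm, so both catches are hooked; flat pack home in the charger's free well (within 4 mm, 0.05 rad); both at rest (distance between charged_pack and bay below 0.004 m and angle between the z axis of charged_pack and the z axis of bay, either way round below 0.05 rad and value of joint each of charged_pack_btn_l, charged_pack_btn_r below 0.0015 m and distance between spent_pack and free_well below 0.004 m and angle between the z axis of spent_pack and the z axis of free_well, either way round below 0.05 rad and linear speed of each of charged_pack, spent_pack below 0.01 m/s and angular speed of each of charged_pack, spent_pack below 0.1 rad/s); the robot touches nothing.
It fails at once if the petri is moved by more than 30 mm (distance of petri from where it was at the start of the episode above 0.03 m).
It fails at once if the timer is moved by more than 30 mm (distance of timer from where it was at the start of the episode above 0.03 m).
It fails at once if the beaker is moved by more than 30 mm (distance of beaker from where it was at the start of the episode above 0.03 m).
It fails at once if the wash bottle is moved by more than 30 mm (distance of wash_bottle from where it was at the start of the episode above 0.03 m).
It also fails if it takes over 61 s, if anything falls off the work surface, if the arm or the gripper's body presses on something with over 40 N, if the wrist force passes 120 N, or if a joint passes its speed limit or range.

## Working session

There is one attempt and no reset: what is moved stays moved. The work goes in short steps, Python scripts to look and compute and a shell command to move; the robot and the scene stay as the last step left them, time stands still between calls to the robot, and variables do not carry over. Pictures are saved under pics/ and viewed, at most 12 in all, crops included, and the job is handed in when it is done.

```bash
ls; mkdir -p pics
python3 - <<'E'
from workcell import bot, vision, order
import cv2, numpy as np
for n in ("scene","top"):
    im=vision.read_camera(n); cv2.imwrite(f"pics/{n}0.png",cv2.resize(im[:,:,::-1],(768,576),interpolation=cv2.INTER_CUBIC))
    np.save(f"{n}0.npy",im)
    print(n,vision.camera_info(n))
print(bot.hold_point_z, bot.read_state())
E
```

```text
jog.py
pics
workcell.py
scene {'intrinsics': array([[482.22857187,   0.        , 269.53427814],
       [  0.        , 482.22857187, 182.06799569],
       [  0.        ,   0.        ,   1.        ]]), 'k1': -0.023398402420339262, 'extrinsics': array([[-0.51113709, -0.66317783,  0.54674861, -0.26779854],
       [-0.85947777,  0.38988439, -0.33058754,  0.62472112],
       [ 0.00606958, -0.63889383, -0.76927098,  1.31378381],
       [ 0.        ,  0.        ,  0.        ,  1.        ]])}
top {'intrinsics': array([[381.03071089,   0.        , 261.85409319],
       [  0.        , 381.03071089, 185.73219387],
       [  0.        ,   0.        ,   1.        ]]), 'k1': 0.04129464130570162, 'extrinsics': array([[ 0.01873104, -0.99793079,  0.06150849,  0.52073503],
       [-0.99955621, -0.01726532,  0.02427518,  0.08952669],
       [-0.02316299, -0.06193589, -0.99781132,  1.28402762],
       [ 0.        ,  0.        ,  0.        ,  1.        ]])}
0.0187 {'time': 0.1, 'q': array([-1.24189992e+00,  2.64658359e-01,  1.60526007e+00, -2.10212797e-05,
        1.27369823e+00, -3.68597277e-02]), 'joint_vel': array([ 6.07047298e-04, -1.49826672e-03, -2.41583770e-03, -8.73145676e-04,
        6.64799990e-04, -4.01968985e-05]), 'joint_torque': array([ 4.45903333e-05, -5.16707861e+01, -3.68589163e+01, -9.64220840e-05,
        6.30355134e-03, -3.13610215e-06]), 'tool_pos': array([ 0.24121813, -0.62971033,  0.23008741]), 'tcp_rot': array([-3.08723659e+00, -5.70977180e-01,  4.93500348e-04]), 'wrist_force': array([ 0.67658839,  0.59033573, -0.93641494]), 'torque': array([ 0.00126849, -0.00954576,  0.01907182]), 'grip_force': 0.0, 'width': 0.999802933069981}
```

View pics/scene0.png

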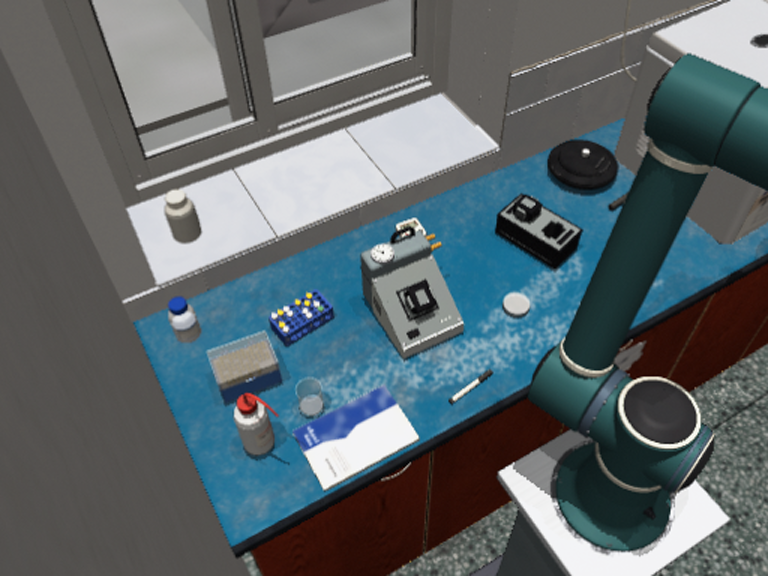

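View pics/top0.png

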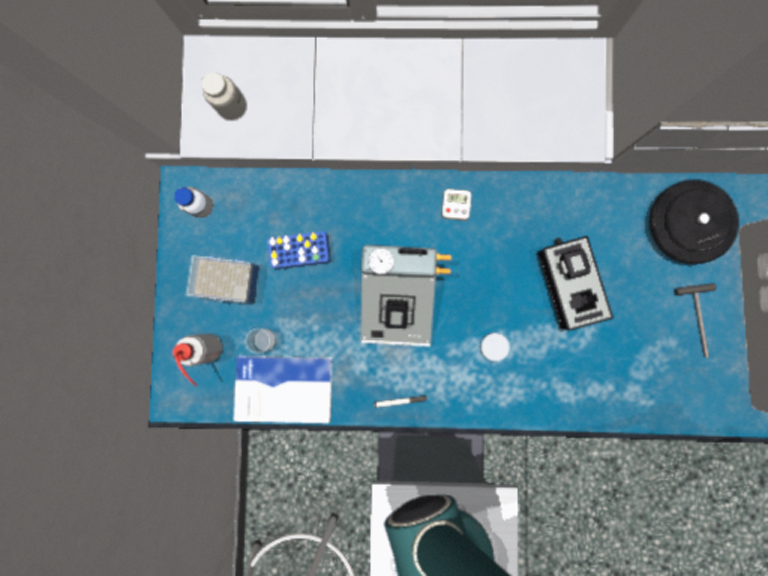

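The scene view shows the pump at about (410,295), the charger at (540,228) with its pack at (522,208) and the empty well at (556,230), and the petri dish at (516,304). In the top view the pump is at (398,297), the charger at (575,283), with the charged pack at (573,262) and the free well at (583,300). Next I'll crop closer.

Run:
```python
import cv2, numpy as np
S=np.load("scene0.npy")[:,:,::-1];T=np.load("top0.npy")[:,:,::-1]
c=lambda I,x,y:cv2.resize(I[y:y+75,x:x+100],(400,300),interpolation=cv2.INTER_CUBIC)
cv2.imwrite("pics/crops.png",np.vstack([np.hstack([c(T,220,160),c(T,335,152)]),np.hstack([c(S,232,162),c(S,310,118)])]))
```

```text
(no output)
```

View pics/crops.png

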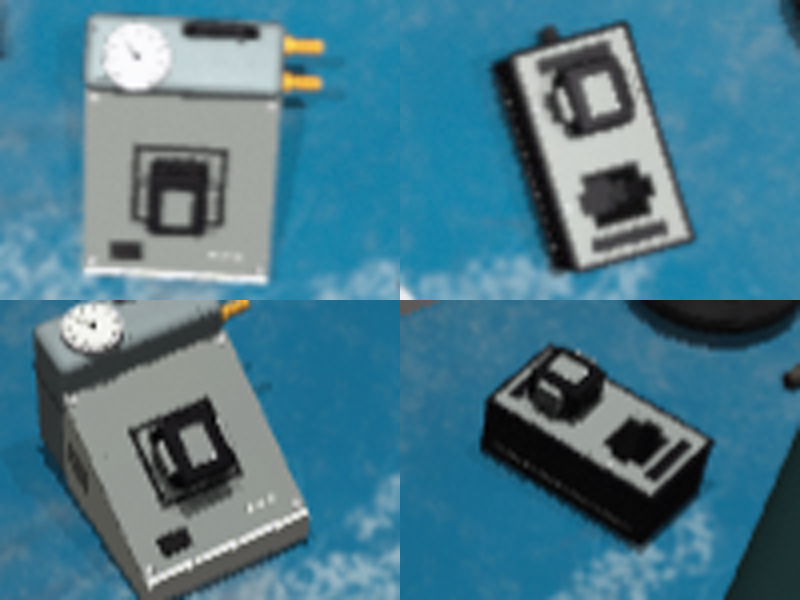

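The deck, the charger top and both packs are clear of the arm in both views. Next I'll find the corners by mask and triangulate them.

```bash
cat > h.py <<'E'
import cv2, numpy as np
from workcell import bot, vision, order
INFO={n:vision.camera_info(n) for n in("scene","top")}
def ray(n,p):
    I=INFO[n];K=np.array(I["intrinsics"]);k=I["k1"]
    u=cv2.undistortPoints(np.array([[p]],float),K,np.array([k,0,0,0.]))[0,0]
    E=np.array(I["extrinsics"]);d=E[:3,:3]@[u[0],u[1],1];return E[:3,3],d/np.linalg.norm(d)
def tri(ps,pt):
    A=np.zeros((3,3));b=np.zeros(3)
    rs=[ray("scene",ps),ray("top",pt)]
    for o,d in rs:
        M=np.eye(3)-np.outer(d,d);A+=M;b+=M@o
    X=np.linalg.solve(A,b);return X,max(np.linalg.norm((np.eye(3)-np.outer(d,d))@(X-o)) for o,d in rs)
def plane(n,p,z):
    o,d=ray(n,p);return o+d*(z-o[2])/d[2]
def proj(n,X):
    I=INFO[n];E=np.linalg.inv(np.array(I["extrinsics"]));c=E[:3,:3]@X+E[:3,3]
    s=c[:2]/c[2];s=s*(1+I["k1"]*(s@s));K=I["intrinsics"];return np.array([K[0][0]*s[0]+K[0][2],K[1][1]*s[1]+K[1][2]])
def quad(im,x,y,w,h,lo,hi,up=8,close=9):
    """biggest grey (unsaturated) blob of a crop, as 4 corners in full-picture pixels"""
    c=cv2.resize(im[y:y+h,x:x+w],None,fx=up,fy=up,interpolation=cv2.INTER_CUBIC).astype(int)
    v=c.max(2);s=v-c.min(2)
    m=((v>lo)&(v<hi)&(s<28)).astype(np.uint8)
    m=cv2.morphologyEx(m,cv2.MORPH_OPEN,np.ones((9,9)))
    C=max(cv2.findContours(m,0,2)[0],key=cv2.contourArea)
    q=cv2.approxPolyN(cv2.convexHull(C),4,ensure_convex=True).reshape(-1,2).astype(float)
    return (q+.5)/up-.5+[x,y],m,cv2.contourArea(C)/up**2
E
python3 - <<'E'
from h import *
S=np.load("scene0.npy");T=np.load("top0.npy")
print([ (S if n=="S" else T)[y,x].tolist() for n,x,y in[("T",374,190),("T",380,180),("T",245,200),("T",285,190),("T",240,227),("T",372,175),("S",322,167+5-5),("S",280,205),("S",345,147),("T",263,213)]])
for nm,a in dict(Tch=(T,335,152,95,75,120,256),Tdk=(T,230,160,75,75,90,170),Sch=(S,325,122,75,50,110,256),Sdk=(S,235,178,75,65,70,165)).items():
    q,m,A=quad(*a);print(nm,A,q.round(2).tolist());cv2.imwrite(f"pics/m_{nm}.png",m*255)
ms=[cv2.resize(cv2.imread(f"pics/m_{k}.png"),(380,280)) for k in("Tch","Tdk","Sch","Sdk")]
cv2.imwrite("pics/masks.png",np.vstack([np.hstack(ms[:2]),np.hstack(ms[2:])]))
E
```

```text
[[208, 211, 207], [68, 66, 69], [161, 166, 160], [163, 167, 161], [142, 170, 182], [101, 105, 102], [26, 108, 143], [25, 25, 26], [142, 148, 143], [161, 164, 160]]
Tch 1567.234375 [[407.19, 210.94], [379.19, 218.81], [362.81, 165.81], [390.56, 158.06]]
Tdk 2077.7890625 [[290.31, 182.19], [286.19, 227.94], [240.31, 225.44], [241.06, 178.56]]
Sch 344.53125 [[386.69, 152.69], [372.06, 166.31], [329.94, 140.44], [362.19, 138.19]]
Sdk 2469.96875 [[291.69, 177.56], [310.94, 219.81], [268.69, 239.69], [228.06, 177.56]]
```

View pics/masks.png

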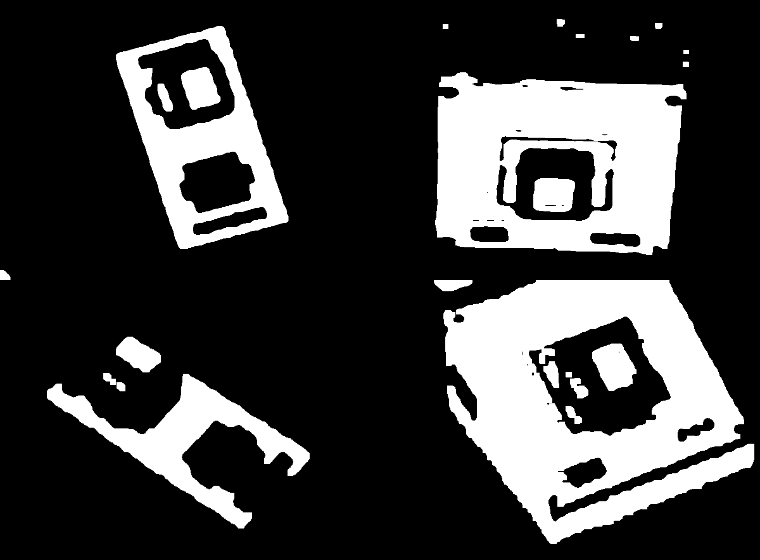

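The masks give clean charger corners in the top view: (407.2,210.9), (379.2,218.8), (362.8,165.8) and (390.6,158.1). In the scene view the side faces merge, so there I use the corners visible in the crop: charger (332.5,143.5), (388,153), (373,166.7) and deck (268.7,230.7), (308.2,213.2), (287,170.7), (249,185.7).

Run:
```python
from h import *
S=np.load("scene0.npy");T=np.load("top0.npy")
Tc=np.array([[407.19,210.94],[379.19,218.81],[362.81,165.81],[390.56,158.06]])
print("charger corners")
for a,b in zip([(388,153),(373,166.7),(332.5,143.5)],Tc):print(*tri(a,b))
P=np.array([plane("top",p,.066) for p in Tc])
c=P.mean(0);ex=(P[2]+P[3]-P[0]-P[1])/2;ey=(P[1]+P[2]-P[0]-P[3])/2
print("centre",c,"x len",np.linalg.norm(ex),"y len",np.linalg.norm(ey),"yaw",np.arctan2(ex[1],ex[0]),np.arctan2(-ey[0],ey[1]))
print("deck corners FL FR RR RL")
Td=[(240.8,227.8),(286.7,229.8),(289.5,184.2),(241.2,182.5)]
for a,b in zip([(268.7,230.7),(308.2,213.2),(287,170.7),(249,185.7)],Td):print(*tri(a,b))
def lab(I,x,y,w,h,lo=170):
    up=8;g=cv2.resize(I[y:y+h,x:x+w].min(2),None,fx=up,fy=up,interpolation=cv2.INTER_CUBIC)
    n,_,st,ce=cv2.connectedComponentsWithStats((g>lo).astype(np.uint8))
    return [((ce[i]+.5)/up-.5+[x,y],st[i,4]/64) for i in range(1,n) if st[i,4]>600]
for nm,I,b in[("Ts",T,(256,203,16,18)),("Tc",T,(379,168,14,14)),("Ss",S,(276,196,14,22)),("Sc",S,(345,130,17,13))]:
    print(nm,[(a.round(2).tolist(),s) for lo in(130,150,170) for a,s in lab(I,*b,lo)])
```

```text
charger corners
[ 0.52306759 -0.3420356   0.06422773] 0.0023852877948760836
[ 0.49693305 -0.25373006  0.06690323] 0.0016284762973480843
[ 0.66526882 -0.20381368  0.05870162] 0.0009971143075461427
centre [ 0.594517   -0.27031819  0.066     ] x len 0.17456637704439237 y len 0.09074245649940621 yaw 0.2976963134524582 0.2938731593381122
deck corners FL FR RR RL
[0.46005617 0.18532904 0.05090862] 0.0005717238805054818
[0.45657486 0.0376467  0.04532749] 0.0010326160636203007
[0.59930743 0.03315816 0.11154237] 0.00017477113579404934
[0.59975356 0.17919085 0.12368805] 0.0022963449395252515
Ts [([263.77, 211.7], np.float64(48.296875)), ([262.98, 219.61], np.float64(27.375)), ([263.78, 211.65], np.float64(35.890625)), ([262.75, 219.82], np.float64(19.484375))]
Tc [([391.63, 170.02], np.float64(9.8125)), ([384.56, 175.13], np.float64(73.828125)), ([384.58, 175.12], np.float64(65.890625)), ([384.6, 175.11], np.float64(57.625))]
Ss [([281.31, 198.58], np.float64(37.34375)), ([284.12, 215.38], np.float64(48.859375))]
Sc [([351.83, 134.87], np.float64(28.53125)), ([351.83, 134.86], np.float64(20.890625))]
```

Run:
```python
from h import *
S=np.load("scene0.npy");T=np.load("top0.npy")
def lab(I,x,y,w,h,lo):
    up=8;g=cv2.resize(I[y:y+h,x:x+w].min(2),None,fx=up,fy=up,interpolation=cv2.INTER_CUBIC)
    n,_,st,ce=cv2.connectedComponentsWithStats((g>lo).astype(np.uint8))
    return [((ce[i]+.5)/up-.5+[x,y]).round(2).tolist()+[round(st[i,4]/64)] for i in range(1,n) if st[i,4]>600]
for lo in(85,100,115,130):print(lo,lab(S,274,190,18,18,lo),lab(T,256,203,16,15,lo))
print("charged label",*tri((351.83,134.87),(384.57,175.12)))
# deck side edges in top view, row by row (half-level crossing against blue: red channel)
R=T[:,:,0].astype(float)
def edges(rows,x0,x1,left):
    out=[]
    for r in rows:
        l=R[r,x0:x1];l=l if left else l[::-1]
        lo,hi=np.median(l[:4]),np.median(l[-4:]);t=(lo+hi)/2
        i=np.argmax(l>t);f=i-1+(t-l[i-1])/(l[i]-l[i-1]);out.append(x0+f if left else x1-1-f)
    return np.array(out)
rows=np.arange(188,226)
for L,a in((1,(233,250)),(0,(277,297))):
    e=edges(rows,*a,L);k=np.polyfit(rows,e,1);r=np.abs(e-np.polyval(k,rows));k=np.polyfit(rows[r<.5],e[r<.5],1)
    print(L,k,r.max().round(2),[np.polyval(k,y).round(2) for y in(183.5,229)])
    pr=[plane("top",(np.polyval(k,y),y),z) for y,z in((183.5,.121),(228.8,.040))];print(pr, np.arctan2((pr[0]-pr[1])[1],(pr[0]-pr[1])[0]))
# front/rear edges
for x in(245,255,275,283):
    l=T[222:238,x,0].astype(float);print(x,l.astype(int).tolist())
for x in(245,255,275,283):
    l=T[176:190,x,0].astype(int);print(x,l.tolist())
```

```text
85 [[289.17, 193.98, 47], [280.99, 197.7, 63]] [[256.03, 207.95, 12], [263.76, 211.69, 69]]
100 [[289.21, 193.87, 45], [281.01, 197.72, 58]] [[263.75, 211.68, 62]]
115 [[289.26, 193.76, 43], [281.02, 197.73, 53]] [[263.75, 211.7, 56]]
130 [[289.31, 193.62, 40], [281.05, 197.72, 47]] [[263.77, 211.7, 48]]
charged label [ 0.63236347 -0.25927213  0.10294042] 0.0007646841840125235
1 [-1.08089911e-01  2.62085652e+02] 4.8 [np.float64(242.25), np.float64(237.33)]
[array([0.59823908, 0.17800948, 0.121     ]), array([0.45574835, 0.19684047, 0.04      ])] -0.13139445380036735
0 [-7.87423955e-02  3.04591621e+02] 0.15 [np.float64(290.14), np.float64(286.56)]
[array([0.60075237, 0.03154189, 0.121     ]), array([0.45893101, 0.03701077, 0.04      ])] -0.03854269712345791
245 [161, 163, 163, 162, 181, 236, 176, 78, 52, 61, 82, 114, 126, 120, 100, 83]
255 [105, 100, 106, 147, 168, 212, 210, 159, 120, 113, 119, 136, 142, 131, 110, 87]
275 [163, 177, 177, 167, 162, 166, 203, 231, 165, 94, 94, 96, 89, 96, 108, 120]
283 [163, 163, 162, 162, 162, 159, 175, 236, 187, 89, 46, 52, 76, 98, 116, 127]
245 [201, 201, 195, 159, 150, 120, 96, 148, 167, 164, 162, 162, 161, 162]
255 [250, 251, 250, 251, 250, 244, 164, 109, 149, 161, 163, 162, 160, 162]
275 [197, 199, 199, 200, 198, 179, 150, 98, 99, 146, 161, 163, 163, 161]
283 [192, 194, 196, 197, 197, 190, 160, 110, 92, 143, 163, 163, 162, 161]
```

Run:
```python
from h import *
L,e=tri((281.0,197.72),(263.76,211.69));print("spent label",L,e)
for (a,b,z) in (((245,227.0),(283,229.1),.040),((245,182.0),(283,183.75),.121)):
    p,q=plane("top",a,z),plane("top",b,z);d=p-q;print(p,q,"yaw",np.arctan2(-d[0],d[1]))
for yaw in(-.03,-.045):
    c,s=np.cos(yaw),np.sin(yaw);R=np.array([[c,-s,0],[s,c,0],[0,0,1]])
    # label on bay axis at 96 -> pump frame
    t=np.array([.005-.096*.5,0,.0284+.096*np.cos(np.pi/6)]);o=L-R@t;print(yaw,"pump from label",o)
    for X in([-.095,-.075,.040],[-.095,.075,.04],[.045,-.075,.121],[.045,.075,.121]):
        print((o*[1,1,0]+R@X).round(4),proj("top",o*[1,1,0]+R@X).round(1),proj("scene",o*[1,1,0]+R@X).round(1))
```

```text
spent label [0.51302932 0.11031467 0.11210958] 0.0004581308904153177
[0.46204742 0.17208399 0.04      ] [0.45772727 0.04857112 0.04      ] yaw -0.034963047333453304
[0.60298909 0.16967913 0.121     ] [0.59961359 0.05331231 0.121     ] yaw -0.028999267572503564
-0.03 pump from label [0.55600997 0.10902487 0.00057114]
[0.4588 0.0369 0.04  ] [286.6 228.8] [308.2 213.6]
[0.4633 0.1868 0.04  ] [240.5 226.5] [267.9 232.1]
[0.5987 0.0327 0.121 ] [289.8 184.2] [287.4 168.9]
[0.6032 0.1826 0.121 ] [240.8 181.8] [246.8 185.8]
-0.045 pump from label [0.55598579 0.10838033 0.00057114]
[0.4577 0.0377 0.04  ] [286.3 229.2] [308.2 213.9]
[0.4645 0.1876 0.04  ] [240.3 226.2] [267.5 232. ]
[0.5976 0.0314 0.121 ] [290.2 184.5] [287.9 169. ]
[0.6043 0.1813 0.121 ] [241.2 181.5] [247.  185.4]
```

The two views agree with each other:

| Item | Position | Height or angle check |
|---|---|---|
| Charged pack's label | (0.6324, -0.2593) | z 0.103 (text says 0.102) |
| Flat pack's label | (0.5130, 0.1103) | z 0.112 (text says 0.1115) |
| Pump | origin (0.556, 0.109) | yaw -0.034 |
| Charger | centre (0.5945, -0.270) | yaw 0.296 |

The rows can't tilt the tool. I'll therefore grip the buttons with upright fingers, draw the pack out along the slope, and let it pivot between the pads in the tapered sockets. First I'll turn by +0.40 and move above the bay.

```bash
cat > go.py <<'E'
import sys,numpy as np
from scipy.spatial.transform import Rotation as R
from workcell import bot, vision, order
# go.py x y z phi : what is left to the target TCP pose, in tool axes
s=bot.read_state();M=R.from_rotvec(s["tcp_rot"]).as_matrix()
t=np.array([float(v) for v in sys.argv[1:4]]);ph=np.arctan2(M[1,0],M[0,0])
print("t %.2f"%s["time"],"pos",s["tool_pos"].round(4),"phi %.3f"%ph,"tilt %.3f"%np.arccos(-M[2,2]),"w %.3f"%s["width"],"F",s["wrist_force"].round(1),"grip %.1f"%s["grip_force"])
print("tool d",(M.T@(t-s["tool_pos"])).round(4),"turn %.3f"%(ph-float(sys.argv[4])))
E
python3 jog.py '[[0,0,0,0.133],[0,0,0,0.133],[0,0,0,0.134]]' 1.0; python3 go.py .519 .110 .23 -.034
```

```text
time: 0.48
tool_pos: [0.2413, -0.6299, 0.2304]
tcp_rot: [-3.14, 0.061, 0.001]
wrist_force: [-0.4, -0.3, -0.1]
width: 0.999
grip_force: 0.0
t 0.47 pos [ 0.2413 -0.6299  0.2304] phi -0.039 tilt 0.001 w 0.999 F [-0.4 -0.3 -0.1] grip 0.0
tool d [ 0.249  -0.7501  0.0013] turn -0.005
```

```bash
J="python3 jog.py"; $J '[[0.019,-0.0577,0,0],[0.019,-0.0577,0,0],[0.019,-0.0577,0,0],[0.019,-0.0577,0,0],[0.019,-0.0577,0,0]]' >/dev/null; $J '[[0.019,-0.0577,0,0],[0.019,-0.0577,0,0],[0.019,-0.0577,0,0],[0.019,-0.0577,0,0],[0.019,-0.0577,0,0]]'>/dev/null;  $J '[[0.019,-0.0577,0,0],[0.019,-0.0577,0,0],[0.019,-0.0577,0,0],[0,0,0,0]]'>/dev/null; python3 go.py .519 .110 .13 -.034
```

```text
t 2.23 pos [0.5144 0.1145 0.2307] phi -0.029 tilt 0.001 w 0.999 F [-1.2 -0.3  0.1] grip 0.0
tool d [0.0048 0.0045 0.1007] turn 0.005
```

```bash
python3 jog.py '[[0.003,0.003,0.05,0],[0,0,0.05,0],[0,0,0,0]]' >/dev/null; python3 go.py .519 .110 .083 -.034
python3 - <<'E'
from h import *
n=[]
for c,(x,y,w,h) in (("top",(215,150,100,75)),("scene",(232,142,100,75))):
    n.append(cv2.resize(vision.read_camera(c)[y:y+h,x:x+w,::-1],(400,300),interpolation=cv2.INTER_CUBIC))
cv2.imwrite("pics/a1.png",np.hstack(n))
E
```

```text
t 2.60 pos [0.512  0.106  0.1266] phi -0.035 tilt 0.011 w 1.000 F [ 0.4 -0.3  0.1] grip 0.0
tool d [ 0.0073 -0.0043  0.0435] turn -0.001
```

View pics/a1.png

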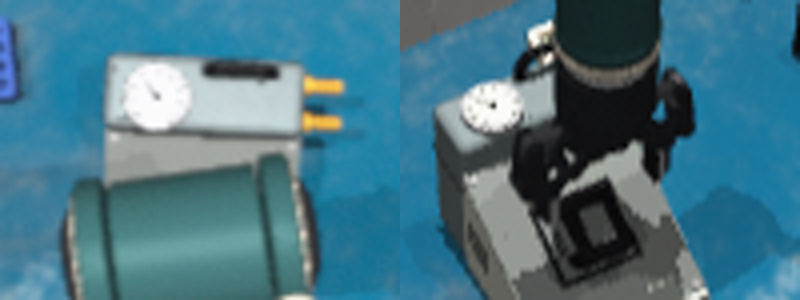

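The top view is hidden by the arm. The scene view shows the open fingers straddling the flat pack at about (590,220) in the crop, one at each y side. I'll let it settle, then correct.

```bash
python3 jog.py '[[0,0,0,0],[0,0,0,0],[0,0,0,0]]' >/dev/null; python3 go.py .519 .110 .083 -.034
```

```text
t 3.08 pos [0.5177 0.1079 0.1327] phi -0.034 tilt 0.002 w 1.000 F [ 0.3 -0.3  0.2] grip 0.0
tool d [ 0.0011 -0.0021  0.0497] turn -0.000
```

```bash
python3 jog.py '[[0.001,-0.002,0.025,0],[0,0,0.018,0],[0,0,0.007,0],[0,0,0,0],[0,0,0,0]]' >/dev/null; python3 go.py .519 .110 .083 -.034; python3 jog.py '[[0,0,0,0],[0,0,0,0],[0,0,0,0],[0,0,0,0],[0,0,0,0]]' 0.0 25; python3 go.py .519 .110 .083 -.034
```

```text
t 3.70 pos [0.5185 0.1098 0.0819] phi -0.034 tilt 0.001 w 1.003 F [-0.2  0.4  0.1] grip 0.0
tool d [ 0.0005 -0.0002 -0.0011] turn -0.000
time: 4.32
tool_pos: [0.5185, 0.1099, 0.0825]
tcp_rot: [-3.141, 0.054, -0.002]
wrist_force: [-1.6, -0.4, 5.3]
width: 0.536
grip_force: 27.4
t 4.33 pos [0.5185 0.1099 0.0825] phi -0.034 tilt 0.001 w 0.536 F [-1.6 -0.4  5.3] grip 27.4
tool d [ 0.0005 -0.0001 -0.0005] turn -0.000
```

The width is 0.536 with 27 N of grip, so both buttons are pressed. I'll draw it out along the bay axis.

```bash
python3 jog.py '[[-0.0025,0,-0.0043,0],[-0.005,0,-0.0087,0],[-0.0075,0,-0.013,0],[-0.0075,0,-0.013,0],[0,0,0,0]]'; python3 jog.py '[[-0.01,0,-0.0173,0],[-0.01,0,-0.0173,0],[-0.01,0,-0.0173,0],[0,0,0,0],[0,0,0,0]]'; python3 go.py .519 .110 .083 -.034
python3 - <<'E'
from h import *
n=[]
for c,(x,y,w,h) in (("top",(215,160,100,75)),("scene",(232,132,100,75))):
    n.append(cv2.resize(vision.read_camera(c)[y:y+h,x:x+w,::-1],(400,300),interpolation=cv2.INTER_CUBIC))
cv2.imwrite("pics/a2.png",np.hstack(n))
E
```

```text
time: 4.95
tool_pos: [0.4959, 0.1108, 0.1221]
tcp_rot: [-3.141, 0.053, -0.005]
wrist_force: [-0.2, 0.3, -2.2]
width: 0.534
grip_force: 26.5
time: 5.58
tool_pos: [0.4655, 0.1115, 0.1722]
tcp_rot: [-3.141, 0.054, -0.001]
wrist_force: [-0.5, -1.0, -2.5]
width: 0.537
grip_force: 26.5
t 5.58 pos [0.4655 0.1115 0.1722] phi -0.034 tilt 0.000 w 0.537 F [-0.5 -1.  -2.5] grip 26.5
tool d [ 0.0535 -0.0003  0.0892] turn -0.000
```

View pics/a2.png

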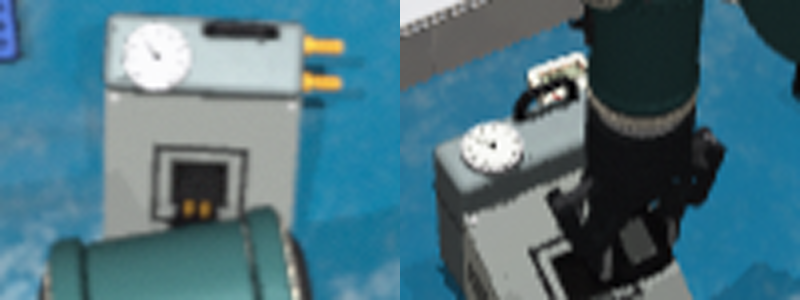

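The bay is empty in the top view, with its contacts visible at about (195,205), and the pack hangs in the fingers with its label at (637,240) in the scene crop. I'll use the label to check how far it tilts in the hand.

Run:
```python
from h import *
I=cv2.imread("pics/a2.png")[:,400:].min(2)
sub=I[205:275,205:270]
for lo in(60,75,90):
    n,_,st,ce=cv2.connectedComponentsWithStats((sub>lo).astype(np.uint8))
    print(lo,[(((ce[i]+[205.5,205.5])/4-.5+[232,132]).round(2).tolist(),int(st[i,4])) for i in range(1,n) if st[i,4]>150])
t=np.array([.4655,.1115,.1722])
for a in(30,20,10,0):
    # rotate label about pad centre (TCP+22mm up) ; at 30deg offset is (-.0055,.0004,.0296-.0220)
    d=np.radians(30-a);v=np.array([-.0055,.0076]);c,s=np.cos(d),np.sin(d)
    w=np.array([c*v[0]+s*v[1],-s*v[0]+c*v[1]])
    print(a,proj("scene",t+[w[0],.0004,.022+w[1]]).round(2))
```

```text
60 []
75 []
90 []
30 [290.55 191.5 ]
20 [290.3 191. ]
10 [290.04 190.53]
0 [289.75 190.1 ]
```

The label sits where a 30° tilt predicts, so the tilt held. Next I'll go over the free well, turning -0.33.

```bash
python3 jog.py '[[0,0,-0.02,0],[0,0.04,0,0],[0,0.05,0,0],[0,0.055,0,0],[0,0.055,0,0]]'>/dev/null; python3 jog.py '[[0,0.055,0,-0.11],[0,0.055,0,-0.11],[0,0.05,0,-0.11],[0,0,0,0],[0,0,0,0]]'>/dev/null; python3 go.py .5202 -.2931 .13 .296
```

```text
t 6.92 pos [ 0.4695 -0.2469  0.1911] phi 0.294 tilt 0.003 w 0.533 F [ 0.   0.4 -3.7] grip 27.1
tool d [0.0352 0.059  0.0609] turn -0.002
```

```bash
python3 jog.py '[[0.017,0.03,0,0],[0.018,0.029,0,0],[0,0,0.03,0],[0,0,0.015,0],[0,0,0,0]]'>/dev/null; python3 jog.py '[[0,0,0,0],[0,0,0,0],[0,0,0,0]]'>/dev/null; python3 go.py .5202 -.2931 .1095 .296
python3 - <<'E'
from h import *
n=[]
for c,(x,y,w,h) in (("top",(330,145,100,75)),("scene",(310,98,100,75))):
    n.append(cv2.resize(vision.read_camera(c)[y:y+h,x:x+w,::-1],(400,300),interpolation=cv2.INTER_CUBIC))
cv2.imwrite("pics/a3.png",np.hstack(n))
E
```

```text
t 7.92 pos [ 0.5213 -0.2938  0.1483] phi 0.296 tilt 0.002 w 0.538 F [-0.3 -0.1 -1.7] grip 27.3
tool d [-0.0009 -0.001   0.0388] turn -0.000
```

View pics/a3.png

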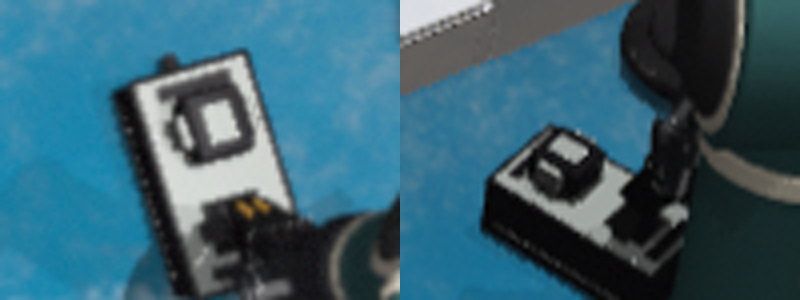

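The contacts show at (252,208) in the top crop, just over the free well. I'll check that against the predicted foot position.

Run:
```python
from h import *
e=np.array([.9565,.2917,0]);t=np.array([.5213,-.2938,.1483]);z=np.array([0,0,1])
for a in(35,30,20,10):
    s,c=np.sin(np.radians(a)),np.cos(np.radians(a))
    n=-s*e+c*z;x=c*e+s*z
    foot=t+.022*z-.0866*n-.001*x
    print(a,"foot",foot.round(4),proj("top",foot).round(1),"+x face 10mm up",proj("top",foot+.015*x+.01*n).round(1))
w=np.array([.556,-.2822,0]);print("well mouth",proj("top",w+.066*z),"well foot",proj("top",w+.006*z))
I=cv2.imread("pics/a3.png")[:,:400].astype(int);m=((I[:,:,2]-I[:,:,0]>60)).astype(np.uint8);m[:150]=0
ys,xs=np.nonzero(m);print("orange px",xs.mean()/4+330-.4,ys.mean()/4+145-.4,len(xs))
```

```text
35 foot [ 0.568  -0.2795  0.0988] [391.1 196.3] +x face 10mm up [392.2 194.1]
30 foot [ 0.5619 -0.2814  0.0948] [391.3 198.4] +x face 10mm up [392.2 195.7]
20 foot [ 0.5487 -0.2854  0.0886] [392.  202.7] +x face 10mm up [392.5 199.3]
10 foot [ 0.5347 -0.2897  0.0848] [393.  207.3] +x face 10mm up [393.1 203.2]
well mouth [388.68772678 200.51302587] well foot [383.07390693 200.93101117]
orange px 392.60869565217394 196.40108695652174 230
```

The contacts match the +x stem face of the pack at a 29–30° tilt. Now I'll lower the foot into the mouth and swing the pack upright while descending.

```bash
python3 jog.py '[[-0.001,-0.001,0.015,0],[0,0,0.014,0],[0,0,0.01,0],[0,0,0,0],[0,0,0,0]]'; python3 go.py .5202 -.2931 .1095 .296;  python3 jog.py '[[0.004,0,0,0],[0.004,0,0.001,0],[0.004,0,0.001,0],[0,0,0,0],[0,0,0,0]]'; python3 go.py .5324 -.2894 .1077 .296
```

```text
time: 8.65
tool_pos: [0.5193, -0.2929, 0.108]
tcp_rot: [-3.107, -0.463, 0.001]
wrist_force: [0.2, -0.4, -2.9]
width: 0.532
grip_force: 27.3
t 8.65 pos [ 0.5193 -0.2929  0.108 ] phi 0.296 tilt 0.001 w 0.532 F [ 0.2 -0.4 -2.9] grip 27.3
tool d [ 0.0007  0.0005 -0.0015] turn 0.000
time: 9.28
tool_pos: [0.529, -0.2903, 0.1068]
tcp_rot: [3.106, 0.464, -0.007]
wrist_force: [-7.6, -3.6, 3.4]
width: 0.536
grip_force: 27.9
t 9.28 pos [ 0.529  -0.2903  0.1068] phi 0.297 tilt 0.005 w 0.536 F [-7.6 -3.6  3.4] grip 27.9
tool d [ 0.0035  0.0001 -0.0009] turn 0.001
```

```bash
python3 jog.py '[[0.004,0,0.001,0],[0.004,0,0.001,0],[0.004,0,0.002,0],[0.003,0,0.002,0],[0,0,0,0]]' - 20; python3 go.py .5449 -.2856 .1015 .296
```

```text
time: 9.9
tool_pos: [0.5439, -0.2857, 0.1004]
tcp_rot: [3.107, 0.464, -0.006]
wrist_force: [-4.8, -2.7, 1.2]
width: 0.535
grip_force: 27.4
t 9.90 pos [ 0.5439 -0.2857  0.1004] phi 0.296 tilt 0.004 w 0.535 F [-4.8 -2.7  1.2] grip 27.4
tool d [ 0.0009  0.0001 -0.0011] turn 0.000
```

The pack is pivoting with only about 5 N. Continuing.

```bash
python3 jog.py '[[0.004,0,0.003,0],[0.004,0,0.004,0],[0.001,0,0.004,0],[0,0,0,0],[0,0,0,0]]'; python3 go.py .5522 -.2834 .0895 .296; python3 jog.py '[[0.002,0,0.004,0],[0.001,0,0.005,0],[0.001,0,0.005,0],[0,0,0,0],[0,0,0,0]]'; python3 go.py .557 -.2819 .0706 .296
```

```text
time: 10.52
tool_pos: [0.5532, -0.2827, 0.089]
tcp_rot: [3.107, 0.463, -0.003]
wrist_force: [-4.2, -3.0, -0.5]
width: 0.537
grip_force: 27.0
t 10.53 pos [ 0.5532 -0.2827  0.089 ] phi 0.296 tilt 0.002 w 0.537 F [-4.2 -3.  -0.5] grip 27.0
tool d [-0.0012  0.0004 -0.0005] turn -0.000
time: 11.15
tool_pos: [0.5576, -0.2813, 0.0749]
tcp_rot: [3.107, 0.463, -0.001]
wrist_force: [-2.9, -3.1, -3.5]
width: 0.538
grip_force: 26.8
t 11.15 pos [ 0.5576 -0.2813  0.0749] phi 0.296 tilt 0.000 w 0.538 F [-2.9 -3.1 -3.5] grip 26.8
tool d [-0.0007  0.0004  0.0043] turn -0.000
```

```bash
python3 jog.py '[[0,0,0.0025,0],[0,0,0.0025,0],[0,0,0,0],[0,0,0,0]]'; python3 jog.py '[[0,0,0.0015,0],[0,0,0.001,0],[0,0,0,0],[0,0,0,0]]'
```

```text
time: 11.65
tool_pos: [0.5583, -0.2816, 0.0705]
tcp_rot: [3.106, 0.463, 0.001]
wrist_force: [-2.7, -3.5, 1.6]
width: 0.536
grip_force: 27.3
time: 12.15
tool_pos: [0.5589, -0.2815, 0.0697]
tcp_rot: [3.106, 0.463, 0.003]
wrist_force: [-5.8, -1.0, 9.4]
width: 0.533
grip_force: 28.4
```

It bottomed at 0.0697, where I expected 0.0706. I'll open, rise and look.

```bash
python3 jog.py '[[0,0,0,0],[0,0,0,0],[0,0,0,0],[0,0,0,0],[0,0,0,0]]' 1.0; python3 jog.py '[[0,0,-0.02,0],[0,0,-0.06,0],[-0.06,0,-0.05,0],[-0.06,0,0,0],[-0.05,0,0,0]]'; python3 jog.py '[[0,0,0,0],[0,0,0,0]]'
python3 - <<'E'
from h import *
n=[]
for c,(x,y,w,h) in (("top",(330,145,100,75)),("scene",(310,98,100,75))):
    im=vision.read_camera(c);np.save(c+"1.npy",im)
    n.append(cv2.resize(im[y:y+h,x:x+w,::-1],(400,300),interpolation=cv2.INTER_CUBIC))
cv2.imwrite("pics/a4.png",np.hstack(n))
E
```

```text
time: 12.78
tool_pos: [0.5579, -0.2811, 0.0676]
tcp_rot: [-3.107, -0.463, -0.0]
wrist_force: [0.1, -0.2, -0.2]
width: 1.002
grip_force: 0.0
time: 13.4
tool_pos: [0.4058, -0.3283, 0.1906]
tcp_rot: [3.104, 0.463, 0.004]
wrist_force: [-0.9, -0.3, -1.1]
width: 1.001
grip_force: 0.0
time: 13.65
tool_pos: [0.4074, -0.3277, 0.1892]
tcp_rot: [3.106, 0.461, 0.003]
wrist_force: [-0.4, 0.2, 0.6]
width: 0.999
grip_force: 0.0
```

View pics/a4.png

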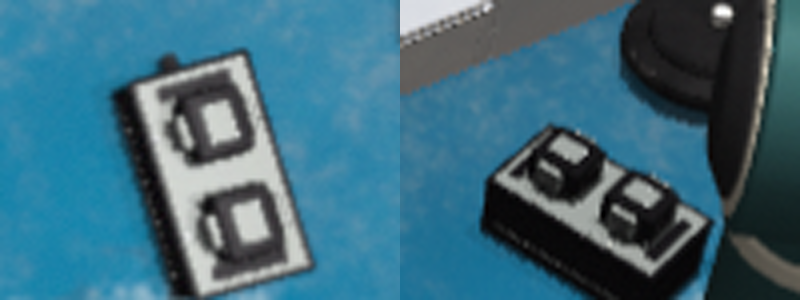

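Both packs now stand side by side in the charger, with labels at (227,118) and (253,220) in the top crop and (570,150) and (644,190) in the scene crop. I'll triangulate both labels.

```bash
python3 - <<'E'
from h import *
S=np.load("scene1.npy");T=np.load("top1.npy")
def lab(I,cx,cy,lo,r=5):
    up=8;x,y=cx-9,cy-9;g=cv2.resize(I[y:y+19,x:x+19].min(2),None,fx=up,fy=up,interpolation=cv2.INTER_CUBIC)
    n,L,st,ce=cv2.connectedComponentsWithStats((g>lo).astype(np.uint8))
    i=L[76,76];return (ce[i]+.5)/up-.5+[x,y],st[i,4]/64
X=[]
for s,t in(((352,135),(386,174)),((371,145),(393,200))):
    a,A=lab(S,*s,130);b,B=lab(T,*t,140);r=tri(a,b);X.append(r[0]);print(a.round(2),A,b.round(2),B,r[0].round(4),r[1].round(4))
d=X[0]-X[1];print("dist",np.linalg.norm(d),"yaw",np.arctan2(d[1],d[0]))
E
python3 go.py .6328 -.2590 .13 .296
```

```text
[351.84 134.86] 29.953125 [384.57 175.13] 70.703125 [ 0.6323 -0.2592  0.103 ] 0.0008
[370.16 145.87] 30.09375 [392.12 199.94] 70.859375 [ 0.5565 -0.2821  0.1025] 0.0007
dist 0.0791913119100951 yaw 0.29246530456442443
t 13.75 pos [ 0.4079 -0.3273  0.1885] phi 0.297 tilt 0.001 w 1.005 F [-0.4  0.7 -0. ] grip 0.0
tool d [0.235  0.0003 0.0587] turn 0.001
```

The labels stand at 0.103 and 0.1025, the same height, so the flat pack is fully home at (0.5565,-0.2821). Now for the charged pack.

```bash
python3 jog.py '[[0.058,0,0,0],[0.058,0,0,0],[0.058,0,0,0],[0.06,0,0,0],[0,0,0.04,0]]'>/dev/null; python3 jog.py '[[0,0,0,0],[0,0,0,0],[0,0,0,0]]'>/dev/null; python3 go.py .6323 -.2592 .0715 .295
```

```text
t 14.75 pos [ 0.6312 -0.2597  0.1497] phi 0.295 tilt 0.003 w 1.001 F [ 0.   0.1 -0.5] grip 0.0
tool d [ 0.0011 -0.0003  0.0782] turn 0.000
```

```bash
python3 jog.py '[[0.001,0,0.03,0],[0,0,0.03,0],[0,0,0.018,0],[0,0,0,0],[0,0,0,0]]'>/dev/null; python3 go.py .6323 -.2592 .0715 .295;  python3 jog.py '[[0,0,0,0],[0,0,0,0],[0,0,0,0],[0,0,0,0],[0,0,0,0]]' 0.0 25; python3 go.py .6323 -.2592 .0715 .295
```

```text
t 15.38 pos [ 0.6324 -0.2594  0.0713] phi 0.295 tilt 0.002 w 0.998 F [ 1.8 -0.9  1.1] grip 0.0
tool d [-0.     -0.0002 -0.0002] turn 0.000
time: 16.0
tool_pos: [0.633, -0.2598, 0.0719]
tcp_rot: [3.105, 0.463, 0.005]
wrist_force: [0.9, -1.5, 4.9]
width: 0.531
grip_force: 27.5
t 16.00 pos [ 0.633  -0.2598  0.0719] phi 0.296 tilt 0.004 w 0.531 F [ 0.9 -1.5  4.9] grip 27.5
tool d [-0.0005 -0.0008  0.0004] turn 0.001
```

```bash
python3 jog.py '[[0,0,-0.01,0],[0,0,-0.02,0],[0,0,-0.03,0],[0,0,-0.04,0],[0,0,-0.04,0]]'>/dev/null; python3 jog.py '[[-0.03,0,0,0],[-0.05,0,0,0],[-0.04,0,0,0],[0,0,0,0],[0,0,0,0]]'; python3 go.py .536 .1094 .21 -.034
```

```text
time: 17.25
tool_pos: [0.517, -0.2936, 0.2106]
tcp_rot: [3.107, 0.462, 0.002]
wrist_force: [0.5, -0.3, -2.7]
width: 0.535
grip_force: 27.0
t 17.25 pos [ 0.517  -0.2936  0.2106] phi 0.295 tilt 0.001 w 0.535 F [ 0.5 -0.3 -2.7] grip 27.0
tool d [ 0.1355 -0.38    0.0006] turn 0.329
```

```bash
python3 jog.py '[[0,0,0,0.11],[0,0,0,0.11],[0,0,0,0.109],[0,-0.03,0,0],[0,-0.055,0,0]]'>/dev/null; python3 jog.py '[[0.001,-0.055,0,0],[0.001,-0.055,0,0],[0.001,-0.055,0,0],[0.001,-0.055,0,0],[0.001,-0.055,0,0]]'>/dev/null; python3 jog.py '[[0,-0.04,0,0],[0,0,0,0],[0,0,0,0],[0,0,0,0]]'>/dev/null; python3 go.py .536 .1094 .19 -.034
```

```text
t 19.00 pos [0.5351 0.1052 0.2097] phi -0.034 tilt 0.000 w 0.532 F [-0.6 -0.2 -2.1] grip 27.4
tool d [ 0.0007 -0.0043  0.0197] turn -0.000
```

Descending so that the foot just enters the bay's mouth, then I'll tilt the pack by swinging the hand towards -x.

```bash
python3 jog.py '[[-0.0036,-0.0043,0.02,0],[0,0,0.025,0],[0,0,0.015,0],[0,0,0,0],[0,0,0,0]]'>/dev/null; python3 go.py .5315 .1097 .134 -.034;  python3 - <<'E'
from h import *
n=[]
for c,(x,y,w,h) in (("top",(215,150,100,75)),("scene",(232,142,100,75))):
    n.append(cv2.resize(vision.read_camera(c)[y:y+h,x:x+w,::-1],(400,300),interpolation=cv2.INTER_CUBIC))
cv2.imwrite("pics/a5.png",np.hstack(n))
E
```

```text
t 19.62 pos [0.5323 0.11   0.1506] phi -0.034 tilt 0.001 w 0.530 F [ 1.2  0.2 -1.8] grip 27.4
tool d [-0.0008  0.0004  0.0166] turn 0.000
```

View pics/a5.png

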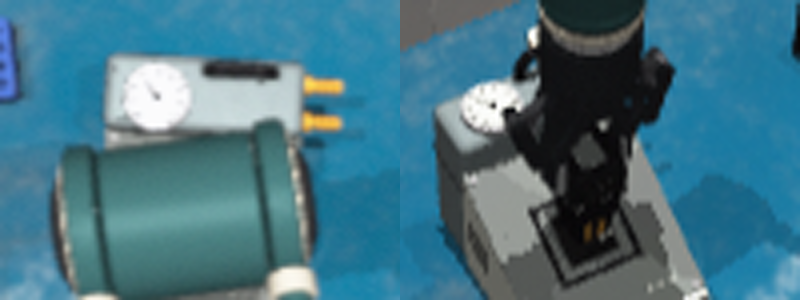

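The pack's stem stands over the bay frame, with the contacts at (595,230) in the crop centred in the mouth in y. Lowering and tilting now.

```bash
python3 jog.py '[[0,0,0.008,0],[0,0,0.009,0],[0,0,0.002,0],[0,0,0,0],[0,0,0,0]]'; python3 jog.py '[[-0.004,0,0.001,0],[-0.005,0,0.002,0],[-0.004,0,0.002,0],[0,0,0,0],[0,0,0,0]]'; python3 go.py .519 .1099 .1254 -.034
```

```text
time: 20.35
tool_pos: [0.5317, 0.1103, 0.1309]
tcp_rot: [-3.141, 0.052, -0.001]
wrist_force: [-0.3, -0.3, -2.3]
width: 0.538
grip_force: 27.4
time: 20.98
tool_pos: [0.5234, 0.1109, 0.1301]
tcp_rot: [-3.14, 0.052, -0.018]
wrist_force: [5.0, -1.2, 8.4]
width: 0.533
grip_force: 29.1
t 20.98 pos [0.5234 0.1109 0.1301] phi -0.033 tilt 0.012 w 0.533 F [ 5.  -1.2  8.4] grip 29.1
tool d [-0.0044  0.0012  0.0046] turn 0.001
```

```bash
python3 jog.py '[[-0.004,0,0,0],[-0.004,0,0.001,0],[-0.003,0,0.002,0],[0,0,0,0],[0,0,0,0]]'; python3 go.py .5083 .1102 .1175 -.034
```

```text
time: 21.6
tool_pos: [0.5123, 0.1117, 0.1271]
tcp_rot: [-3.139, 0.052, -0.018]
wrist_force: [4.4, -0.7, 9.3]
width: 0.537
grip_force: 30.0
t 21.60 pos [0.5123 0.1117 0.1271] phi -0.033 tilt 0.011 w 0.537 F [ 4.4 -0.7  9.3] grip 30.0
tool d [-0.004   0.0016  0.0096] turn 0.001
```

```bash
python3 jog.py '[[-0.004,0,0.001,0],[-0.004,0,0.002,0],[-0.002,0,0.003,0],[0,0,0,0],[0,0,0,0]]'; python3 go.py .5056 .1105 .1021 -.034;  python3 - <<'E'
from h import *
im=vision.read_camera("scene");cv2.imwrite("pics/a6.png",cv2.resize(im[142:217,232:332,::-1],(800,600),interpolation=cv2.INTER_CUBIC))
E
```

```text
time: 22.22
tool_pos: [0.5, 0.1119, 0.119]
tcp_rot: [-3.14, 0.052, -0.009]
wrist_force: [3.5, 0.3, 5.6]
width: 0.534
grip_force: 30.8
t 22.23 pos [0.5    0.1119 0.119 ] phi -0.033 tilt 0.006 w 0.534 F [3.5 0.3 5.6] grip 30.8
tool d [0.0055 0.0013 0.017 ] turn 0.001
```

View pics/a6.png

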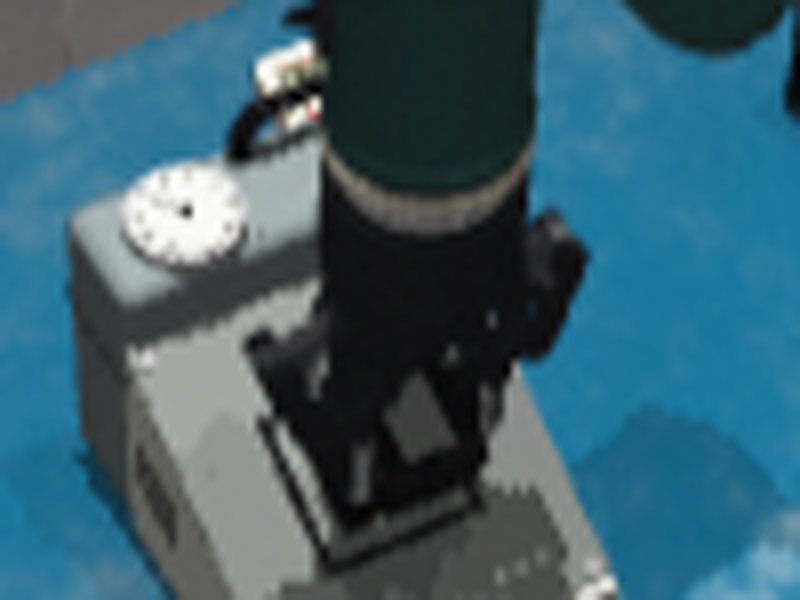

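The pack now leans with the deck, with its label at (420,415) in the crop and its stem in the mouth, about 43 mm short of home. I'll slide it in along the bay axis.

```bash
python3 jog.py '[[0.002,0.001,0.005,0],[0.003,0,0.006,0],[0.003,0,0.006,0],[0,0,0,0],[0,0,0,0]]'; python3 go.py .5185 .110 .082 -.034
```

```text
time: 22.9
tool_pos: [0.5056, 0.1103, 0.0997]
tcp_rot: [-3.141, 0.052, -0.001]
wrist_force: [3.8, 0.5, 1.6]
width: 0.533
grip_force: 31.1
t 22.90 pos [0.5056 0.1103 0.0997] phi -0.033 tilt 0.001 w 0.533 F [3.8 0.5 1.6] grip 31.1
tool d [ 0.0129 -0.0001  0.0177] turn 0.001
```

```bash
python3 jog.py '[[0.004,0,0.004,0],[0.003,0,0.005,0],[0.003,0,0.005,0],[0,0,0,0],[0,0,0,0]]'; python3 go.py .5185 .110 .082 -.034; python3 jog.py '[[0.002,0,0.003,0],[0.001,0,0.0015,0],[0,0,0,0],[0,0,0,0]]';python3 go.py .5185 .110 .082 -.034
```

```text
time: 23.52
tool_pos: [0.5152, 0.1097, 0.0849]
tcp_rot: [3.141, -0.052, -0.001]
wrist_force: [4.5, -0.3, -2.1]
width: 0.536
grip_force: 30.6
t 23.52 pos [0.5152 0.1097 0.0849] phi -0.033 tilt 0.001 w 0.536 F [ 4.5 -0.3 -2.1] grip 30.6
tool d [ 0.0033 -0.0004  0.0029] turn 0.001
time: 24.02
tool_pos: [0.5172, 0.1097, 0.0814]
tcp_rot: [3.141, -0.052, -0.004]
wrist_force: [-1.9, -0.1, 6.5]
width: 0.533
grip_force: 32.0
t 24.02 pos [0.5172 0.1097 0.0814] phi -0.033 tilt 0.003 w 0.533 F [-1.9 -0.1  6.5] grip 32.0
tool d [ 0.0013 -0.0003 -0.0006] turn 0.001
```

```bash
python3 jog.py '[[0.001,0,0.001,0],[0,0,0.0007,0],[0,0,0,0],[0,0,0,0]]';python3 jog.py '[[0,0,0,0],[0,0,0,0],[0,0,0,0],[0,0,0,0],[0,0,0,0]]' 1.0; python3 jog.py '[[0,0,-0.02,0],[0,0,-0.06,0],[-0.04,0.05,-0.05,0],[0,0.06,0,0],[0,0.06,0,0]]'; python3 jog.py '[[0,0.06,0,0],[0,0.03,0,0],[0,0,0,0],[0,0,0,0]]'
python3 - <<'E'
from h import *
n=[]
for c,(x,y,w,h) in (("top",(215,160,100,75)),("scene",(232,162,100,75))):
    im=vision.read_camera(c);np.save(c+"2.npy",im)
    n.append(cv2.resize(im[y:y+h,x:x+w,::-1],(400,300),interpolation=cv2.INTER_CUBIC))
cv2.imwrite("pics/a7.png",np.hstack(n))
E
```

```text
time: 24.52
tool_pos: [0.5172, 0.1097, 0.0811]
tcp_rot: [3.141, -0.052, -0.008]
wrist_force: [-8.4, -0.3, 19.2]
width: 0.534
grip_force: 33.6
time: 25.15
tool_pos: [0.5194, 0.1097, 0.0793]
tcp_rot: [3.141, -0.052, -0.001]
wrist_force: [0.7, 0.2, -0.2]
width: 0.999
grip_force: 0.0
time: 25.78
tool_pos: [0.4837, -0.0489, 0.1994]
tcp_rot: [3.141, -0.05, 0.005]
wrist_force: [0.8, -0.7, 0.3]
width: 1.003
grip_force: 0.0
time: 26.28
tool_pos: [0.4803, -0.1371, 0.1978]
tcp_rot: [-3.14, 0.053, 0.001]
wrist_force: [-0.5, 0.2, 0.1]
width: 0.999
grip_force: 0.0
```

View pics/a7.png

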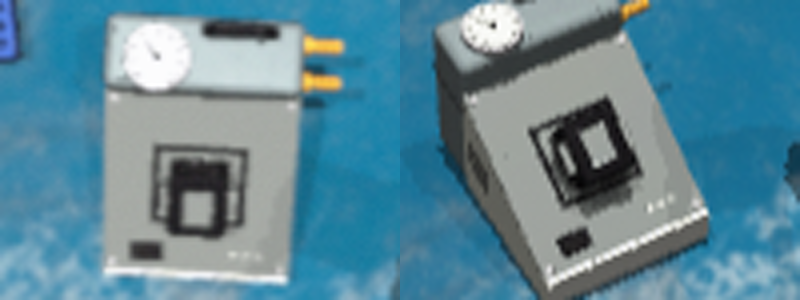

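The charged pack sits in the bay, with its label at (195,212) in the top crop and (601,143) in the scene crop, and its button face is visible at (567,155). I'll compare the labels with the start measurement and check the charger and petri dish.

Run:
```python
from h import *
def lab(I,cx,cy,lo):
    up=8;x,y=cx-9,cy-9;g=cv2.resize(I[y:y+19,x:x+19].min(2),None,fx=up,fy=up,interpolation=cv2.INTER_CUBIC)
    n,L,st,ce=cv2.connectedComponentsWithStats((g>lo).astype(np.uint8))
    i=L[76,76];return (ce[i]+.5)/up-.5+[x,y],st[i,4]/64
for k in(0,2):
    a,A=lab(np.load(f"scene{k}.npy"),281,198,100);b,B=lab(np.load(f"top{k}.npy"),264,212,100)
    print("bay label",a.round(2),A,b.round(2),B,tri(a,b)[0].round(4))
for k in(1,2):
    b,B=lab(np.load(f"top{k}.npy"),393,200,140);print("well label top",b.round(2),B)
for k in (0,2): # +y button area brightness and change
    print(np.abs(np.load("top2.npy")[160:235,225:305].astype(int)-np.load("top0.npy")[160:235,225:305]).max(2)[40:65,15:50].mean(), np.abs(np.load("scene2.npy").astype(int)-np.load("scene0.npy"))[185:215,265:300].mean());break
```

```text
bay label [281.01 197.72] 58.46875 [263.75 211.68] 62.375 [0.513  0.1103 0.1121]
bay label [281.15 197.75] 61.015625 [263.96 211.8 ] 64.328125 [0.5128 0.1098 0.1119]
well label top [392.12 199.94] 70.859375
well label top [392.12 199.95] 71.265625
5.837714285714286 9.205079365079365
```

Run:
```python
from h import *
for k in(0,2):
    I=np.load(f"scene{k}.npy");print(I[201,264:290,0].tolist(),I[197,264:290,0].tolist())
for k in(0,2):
    I=np.load(f"top{k}.npy");print(I[207,246:282,0].tolist())
```

```text
[149, 148, 113, 59, 64, 133, 48, 35, 94, 152, 110, 24, 24, 29, 26, 107, 145, 147, 146, 146, 118, 159, 48, 23, 23, 19] [149, 62, 64, 147, 149, 83, 14, 49, 123, 27, 25, 29, 28, 63, 147, 150, 149, 148, 148, 147, 116, 30, 25, 20, 83, 148]
[160, 160, 122, 63, 69, 143, 82, 30, 65, 159, 120, 21, 26, 30, 28, 70, 155, 156, 156, 172, 133, 118, 47, 25, 25, 26] [159, 66, 69, 157, 159, 90, 38, 28, 50, 47, 26, 31, 32, 67, 156, 160, 159, 158, 158, 158, 124, 34, 27, 25, 59, 156]
[163, 162, 163, 164, 161, 159, 137, 85, 81, 136, 118, 62, 33, 35, 50, 67, 79, 81, 70, 63, 57, 52, 40, 36, 33, 55, 103, 118, 90, 67, 127, 155, 161, 162, 163, 162]
[167, 167, 168, 167, 166, 164, 139, 89, 85, 142, 121, 66, 39, 35, 43, 60, 65, 61, 60, 58, 63, 56, 42, 35, 35, 52, 98, 119, 94, 68, 129, 162, 166, 167, 167, 166]
```

The button profiles match the locked state at the start to within a fraction of a pixel, so both catches are hooked. Handing in.

```bash
python3 -c "
from workcell import bot, vision, order
print(order.finish_job())"
```

```text
the job is handed in; nothing more can be done
None
```

The job is handed in at about 26 s of the 61 s allowed, and the hand-in gave no verdict: by the cameras the flat pack is home in the charger's free well, and the charged pack is home in the pump's bay (label within 0.6 mm of the flat pack's at the start, buttons looking sprung out as when it was locked).

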